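# Cock the empty cell clamp to its loading position

## Robot

A 6-joint arm with a two-finger parallel gripper is mounted at the origin on a cart in front of the work surface, level with it; the furniture and walls round the work are solid. World frame = base frame: x ahead of the robot, y to its left, z up, the work surface at z = 0. Lengths are in m, angles in rad, forces in N, time in s.
With the tool pointing down it reaches from about 0.3 to 0.875 m from the base axis. Payload 6.4 kg.
Tool frame: the origin (TCP) lies midway between the tips of the shut fingers; the grasp point (between the pads) lies 19 mm behind it (grasp_offset is the distance from the TCP to the grasp point, in m); z points along the fingers, y is the line along which they close (so a half turn about z gives the same grasp; the last joint's range is limited). The gripper opens to 85 mm and grips with 20 to 120 N. Pads are 22 mm wide; open, the fingers measure 114 mm over their backs; the gripper's body (76 mm by 85 mm) begins 54 mm behind the grasp point. The pads swing forward as they close: fully open they stand 13 mm farther back than shut.
Start: joints at [-1.386, 0.181, 1.607, -0, 1.354, -0.206], TCP at [0.219, -0.532, 0.231] pointing down, gripper open.
Joint ranges: [-2.99, 2.99], [-0.89, 2.07], [0.3, 2.58], [-1.14, 4.28], [0, 2.63], [-3.12, 3.12]. Speed limits (rad/s): [2.57, 2.57, 3.01, 3.14, 3.14, 3.14].

## Interface

Orientations are given as a unit quaternion [w, x, y, z].
In Python, from bench import * gives the robot as it stands. The module is installed in compiled form; this text tells all that it offers.
- The arm moves only by the tool servo_tool, never from a script. Its argument "commands" is text: rows parted by semicolons, each of 7 numbers parted by spaces: the turn, a rotation vector about the tool's x, y, z in rad, then the shift along the tool's x, y, z in mm, then the opening, from 0 (shut) to 1 (fully open). In form: wx wy wz dx dy dz claw; .... A call has 1 to 5 rows; each row shifts and turns the commanded pose from where the row before left it, along the tool's axes as they then stand; what a row does not reach is not made up. A row lasts 1/8 s, in which the tool goes at most 62.5 mm and 10.7 degrees, less where a joint would pass 70% of its speed; a pose out of reach is approached as far as the arm can. A call with a gripper value outside its range is refused whole. The fingers move at their own pace and stop on an object; the grip force is fixed at half the most. Time passes only in rows, so rows that do not move let the fingers close. It gives the time, the measured TCP pose, the force, the opening and the grip force at its end, in the units of the state.
- get_obs(): the state, without advancing time (a new reading comes with each control period).
- camera(name): name is "scene" or "top"; returns the picture (480x640x3 uint8, blue, green, red); there is no depth.
- calibration(name): a dict with "fx", "fy", "cx", "cy" (pixels), "R" (3x3) and "t" (3): a world point X has camera coordinates R X + t. Camera axes: x right, y down, z forward; pixel columns grow to the right and rows downward; lengths in m; the calibration is good to about 2 mm. A picture is of the moment at which its call begins. calibration takes no time and is no camera call.
- hand_in(): hands the job in; it is judged then, once.
The state is a dict: "time_s": time; "q": joint angles; "dq": joint speeds; "joint_efforts": joint torques, N m; "eef_pos": TCP position; "eef_rot": TCP orientation; "wrist_force": force on the tool from outside, world axes, zero at the start; "torque": the same for the moment, N m; "opening": opening from 0.0 (shut) to 1.0 (fully open); "grasp_force": force on a finger pad.
Only numpy, scipy, OpenCV 4.12 (cv2) and the standard library are available. Lean on these libraries where they do the work, as an engineer would, in place of code of your own. Each camera call takes 0.05 s, during which the arm holds its last target. There are 200 camera calls.

## Task

Two spring clamps for phone cells stand on the bench; one already holds a cell, the other is empty with its jaws shut. Open the empty one ready for loading: with the fingers push its orange tab away from the jaws until the slide is past its brass stop pin, then let go so that it springs back and stays caught on the pin, about two thirds open. Push gently and do not ram the slide against its end stop. Leave the loaded clamp shut on its cell, and do not shift or pick up the loose cell, the red-capped screwdriver or the tape roll lying near.

Things in the scene. Friction and masses are not known exactly. Their poses are not given: they have to be found in the camera images.
- clamp_a: the EMPTY clamp, fixed to the bench: aluminium base plate 190 x 76 x 12 mm (x, y, z), origin at the centre of its underside, on the bench top. Its +x axis (level) is the direction in which its slide opens. The fixed dark steel jaw stands at x -78 to -66 mm (30 mm high, 66 mm wide), the end bracket with its rubber bumper at x +72 to +94 mm (32 mm high)
- clamp_a_tab (a point): centre of the near (-x) face of the empty clamp's orange push tab, 50 mm above the bench. The tab is 50 mm wide (y) and 8 mm thick, its face is upright and spans 26 to 63 mm above the bench, with sloping ribs behind it. It starts 30 mm on the -x side of the clamp's centre and moves with the slide. On its -x side nothing of the clamp is higher than 32 mm. Axes as the clamp
- clamp_a_slide (a joint): slide of the empty clamp in m along the clamp's +x: 0 jaws shut (start), 0.068 hard end stop (push with under 40 N). A spring drives it back to 0 with 3.6 N at 0 rising to 7.7 N at 0.068, damped (20 N per m/s); the stop pin adds about 2 N on the way. Its dog rides over the stop pin from 0.02 to 0.046; let go from beyond 0.050 it comes back and rests on the pin at about 0.046; let go sooner it returns to 0
- clamp_a_pin (a joint): brass stop pin of the empty clamp, 8 mm thick, upright at x +2, y +28 mm of the clamp, top 24 mm above the bench: 0 fully up (start), grows to at most 0.012 m as the dog presses it down against its spring
- clamp_b: the LOADED clamp, same make and axes as the empty one, origin at the centre of its underside, fixed to the bench; a dark phone cell 41 x 72 x 5 mm is gripped between its jaws, so its tab stands 11 mm on the +x side of its centre
- clamp_b_slide (a joint): slide of the loaded clamp: 0 as it grips the cell, grows in m as it opens; to be left alone
- next_cell_mid (a point): centre of a loose dark phone cell, 41 x 72 x 5 mm, lying on the bench
- driver_red_mid (a point): middle of a loose precision screwdriver with a red cap, 20 x 140 x 17 mm, its length along its own y, lying on the bench
- kapton_roll_mid (a point): centre of a loose roll of amber tape, 68 mm across and 12 mm high, lying on the bench

How it is judged:
By the outcome, as a careful person would: the job done as asked, in the order asked, and still so for the second after the job is handed in, with the robot touching nothing.
It also fails if it takes over 35 s, if anything falls off the work surface, if the arm or the gripper's body presses on something with over 40 N, if the wrist force passes 120 N, or if a joint passes its speed limit or range.

## Working session

There is one attempt and no reset: what is moved stays moved. The work goes in short steps, Python scripts to look and compute and a tool call to move; the robot and the scene stay as the last step left them, time stands still between calls to the robot, and variables do not carry over. Pictures are saved under pics/ and viewed, at most 10 in all, crops included, and the job is handed in when it is done.

Besides the shell and the picture viewer there is one more tool, called after ">>>" as a command line: name --argument value ..., lists and objects as JSON in quotes. servo_tool: Moves the arm, as the interface text tells. Its arguments: {"type":"object","properties":{"commands":{"type":"string"}},"required":["commands"]}

```bash
mkdir -p pics
python3 - <<'E'
from bench import *
import cv2,json
for n in("top","scene"):
    cv2.imwrite(f"pics/{n}0.png",camera(n)); c=calibration(n); print(n,{k:(v.tolist() if hasattr(v,'tolist') else v) for k,v in c.items()})
o=get_obs(); print(o["time_s"],o["eef_pos"],o["eef_rot"],o["opening"])
E
```

```text
top {'fx': 434.14043747183075, 'fy': 434.14043747183075, 'cx': 318.4310049298076, 'cy': 237.14249443589597, 'R': [[0.0057551731327361135, -0.9996868231737688, 0.024354333391617185], [-0.9973791085145887, -0.007495058556743065, -0.07196344902709226], [0.07212344889740187, -0.023876341218218487, -0.9971098878504693]], 't': [-0.0016288403040722013, 0.4890108044956092, 0.9347782012402551]}
scene {'fx': 545.4969170624634, 'fy': 545.4969170624634, 'cx': 314.26017537155565, 'cy': 247.3436800254028, 'R': [[-0.8928831767194573, -0.4496853813408181, -0.0232957193435535], [-0.23053520401543676, 0.5009598858050348, -0.8342018415969648], [0.3867985941558366, -0.7394743069387669, -0.5509669653767808]], 't': [0.42261671252456956, 0.15312204313424824, 0.9532236606682104]}
0.1 [ 0.21895603 -0.53115881  0.23049633] [-7.62674851e-04  9.80971997e-01  1.94147779e-01  1.75125395e-05] 0.9982059763805498
```

View pics/top0.png

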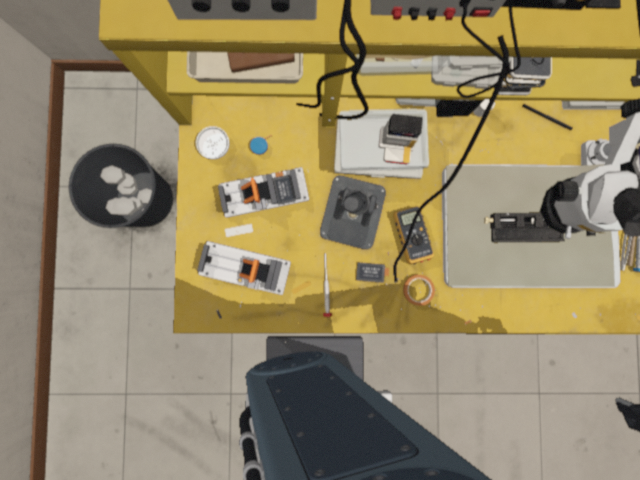

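View pics/scene0.png

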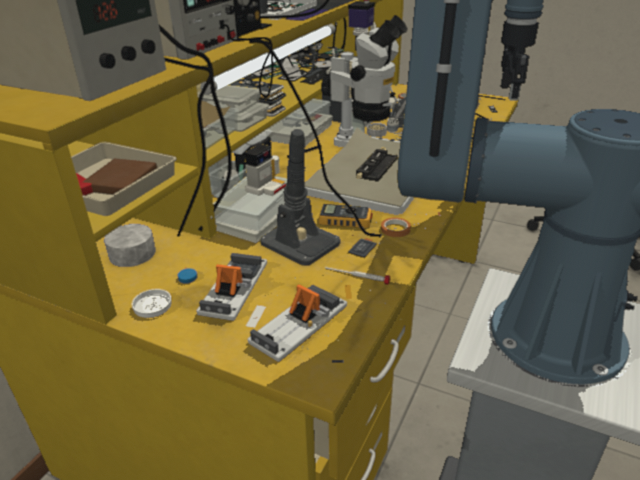

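The top view shows two clamps, at about (263,192) and (245,267), both with orange tabs. The cell is near (371,271), the driver near (327,290) and the tape near (418,290). I need a zoom to tell which clamp is loaded.

Run:
```python
import cv2,numpy as np
a=cv2.imread("pics/top0.png")[155:305,185:335]; b=cv2.imread("pics/scene0.png")[240:370,185:365]
a=cv2.resize(a,(400,400),interpolation=2); b=cv2.resize(b,(400,289),interpolation=2)
c=np.zeros((400,800,3),np.uint8); c[:,:400]=a; c[:289,400:]=b
cv2.imwrite("pics/crop.png",c)
```

```text
(no output)
```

View pics/crop.png

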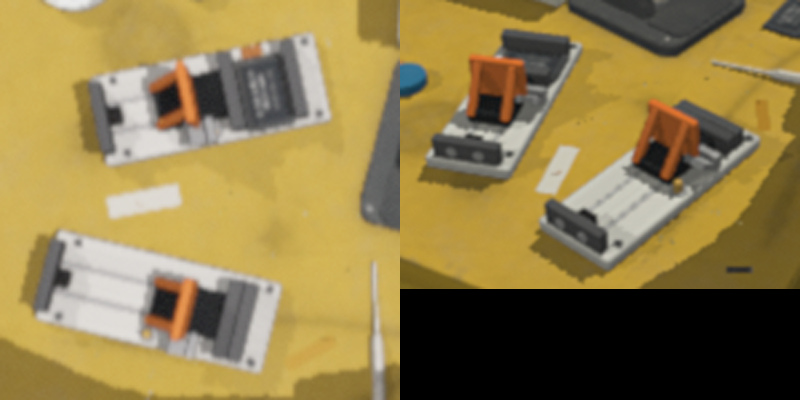

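In the crop, the upper clamp holds the dark cell. The lower clamp, nearest the bench edge, is the empty one. It opens to image left (+y), with its tab near crop (187,308) and its plate corners at about crop (60,230), (283,285), (265,372) and (37,318).

```bash
cat > h.py <<'E'
from bench import *
import cv2,numpy as np
from scipy.spatial.transform import Rotation as Ro
def ray(n,uv,z):
    c=calibration(n); R=np.array(c["R"]); t=np.array(c["t"])
    d=R.T@np.array([(uv[0]-c["cx"])/c["fx"],(uv[1]-c["cy"])/c["fy"],1]); o=-R.T@t
    return o+d*(z-o[2])/d[2]
def orange(im,box):
    h=cv2.cvtColor(im,cv2.COLOR_BGR2HSV); m=cv2.inRange(h,(4,160,110),(14,255,255))
    k=np.zeros_like(m); x0,y0,x1,y1=box; k[y0:y1,x0:x1]=m[y0:y1,x0:x1]; return k
E
python3 - <<'E'
from h import *
im=cv2.imread("pics/top0.png")
P=np.array([ray("top",(185+x/2.667,155+y/2.667),.012)[:2] for x,y in[(60,230),(283,285),(265,372),(37,318)]])
o=P.mean(0); print("corners",P.round(3).tolist(),"centre",o.round(3))
ax=(P[0]+P[3]-P[1]-P[2])/2; print("len",np.linalg.norm(ax)); ax/=np.linalg.norm(ax); print("ax",ax, np.degrees(np.arctan2(ax[1],ax[0])))
ay=np.array([-ax[1],ax[0]])
m=orange(im,(195,235,300,305)); ys,xs=np.nonzero(m)
Q=np.array([ray("top",(x,y),.063)[:2] for x,y in zip(xs,ys)])-o
print("orange along x,y range",(Q@ax).min(),(Q@ax).max(),(Q@ay).min(),(Q@ay).max())
print("tab est",o-0.03*ax)
for n,uv,z in[("pin",(185+147/2.667,155+333/2.667),.024)]: q=ray("top",uv,z)[:2]-o; print(n,q@ax,q@ay)
for n,uv in[("cell",(371,271)),("drv tip",(325,254)),("drv cap",(327,316)),("tape",(418,290))]: print(n,ray("top",uv,.01)[:2].round(3))
ob=get_obs(); r=Ro.from_quat(ob["eef_rot"][[1,2,3,0]]); print(r.as_matrix().round(3)); print(ob["wrist_force"])
E
```

```text
corners [[0.479, 0.245], [0.435, 0.061], [0.363, 0.075], [0.406, 0.262]] centre [0.421 0.161]
len 0.1900221699984032
ax [0.22895694 0.97343655] 76.7643297338165
orange along x,y range -0.030725433262684492 0.0008356491665314872 -0.021076336112060404 0.02033142071832743
tab est [0.41389091 0.13140674]
pin 0.0032409724156676725 0.02720547408697752
cell [ 0.416 -0.115]
drv tip [ 0.452 -0.013]
drv cap [ 0.317 -0.018]
tape [ 0.374 -0.219]
[[ 0.925  0.381 -0.   ]
 [ 0.381 -0.925  0.002]
 [ 0.    -0.001 -1.   ]]
[-0.33585342 -0.13296894 -0.02782815]
```

The plate measures 190 mm long, the tab edge is at −30.7 mm and the pin at (+3,+27) mm. These all fit: centre (0.421, 0.161), opening axis at 76.8°. First I turn tool x onto the opening axis with the fingers shut.

>>> servo_tool --commands "0 0 -0.18 0 0 0 0; 0 0 -0.18 0 0 0 0; 0 0 -0.18 0 0 0 0; 0 0 -0.18 0 0 0 0; 0 0 -0.18 0 0 0 0"

```text
time_s: 0.72
eef_pos: [0.219, -0.5313, 0.2307]
eef_rot: [-0.0, 0.797, 0.604, 0.0]
wrist_force: [0.9, 0.8, 0.4]
opening: -0.0
grasp_force: 0.0
```

>>> servo_tool --commands "0 0 -0.05 40 0 0 0; 0 0 0 50 0 0 0; 0 0 0 50 0 0 0; 0 0 0 50 0 0 0; 0 0 0 50 0 0 0"

```text
time_s: 1.35
eef_pos: [0.2757, -0.2967, 0.2309]
eef_rot: [-0.0, 0.784, 0.621, 0.0]
wrist_force: [1.3, -1.3, 0.5]
opening: -0.003
grasp_force: 0.0
```

>>> servo_tool --commands "0 0 0 50 0 0 0; 0 0 0 50 0 0 0; 0 0 0 50 0 0 0; 0 0 0 50 0 0 0; 0 0 0 50 0 0 0"

```text
time_s: 1.98
eef_pos: [0.3326, -0.0535, 0.2313]
eef_rot: [0.0, 0.784, 0.621, 0.0]
wrist_force: [0.8, -0.1, -0.5]
opening: 0.001
grasp_force: 0.0
```

```bash
cat >> h.py <<'E'
O=np.array([.421,.161]); AX=np.array([.229,.9734])
def st():
    o=get_obs(); r=Ro.from_quat(o["eef_rot"][[1,2,3,0]]).as_matrix(); p=o["eef_pos"]
    d=p[:2]-O; print("t",round(o["time_s"],2),"p",p.round(4),"clamp xy mm",(d@AX*1e3).round(1),(d@[-AX[1],AX[0]]*1e3).round(1),"F",o["wrist_force"].round(1),"open",round(o["opening"],3)); print(r.round(3).tolist())
    return p,r
def to(cx,cy,z):
    p,r=st(); q=np.append(O+cx*AX+cy*np.array([-AX[1],AX[0]]),z); print("tool shift mm",((q-p)@r*1e3).round(1))
E
python3 -c "
from h import *
to(-.058,0,.231)"
```

```text
t 1.98 p [ 0.3326 -0.0535  0.2313] clamp xy mm -229.0 36.9 F [ 0.8 -0.1 -0.5] open 0.001
[[0.229, 0.974, 0.001], [0.974, -0.229, -0.0], [-0.0, 0.001, -1.0]]
tool shift mm [171.   37.    0.3]
```

>>> servo_tool --commands "0 0 0 45 10 0 0; 0 0 0 45 10 20 0; 0 0 0 45 10 30 0; 0 0 0 36 7 30 0; 0 0 0 0 0 20 0"

```text
time_s: 2.6
eef_pos: [0.4072, 0.1051, 0.1296]
eef_rot: [-0.001, 0.782, 0.623, -0.001]
wrist_force: [0.6, -0.6, -0.4]
opening: 0.002
grasp_force: 0.0
```

```bash
python3 -c "
from h import *
to(-.058,0,.043)
cv2.imwrite('pics/s1.png',cv2.resize(camera('scene')[200:380,170:410],(800,600)))"
```

```text
t 2.6 p [0.4072 0.1051 0.1296] clamp xy mm -57.6 0.7 F [ 0.6 -0.6 -0.4] open 0.002
[[0.224, 0.974, -0.002], [0.974, -0.224, 0.001], [0.0, -0.002, -1.0]]
tool shift mm [-0.4  0.8 86.6]
```

View pics/s1.png

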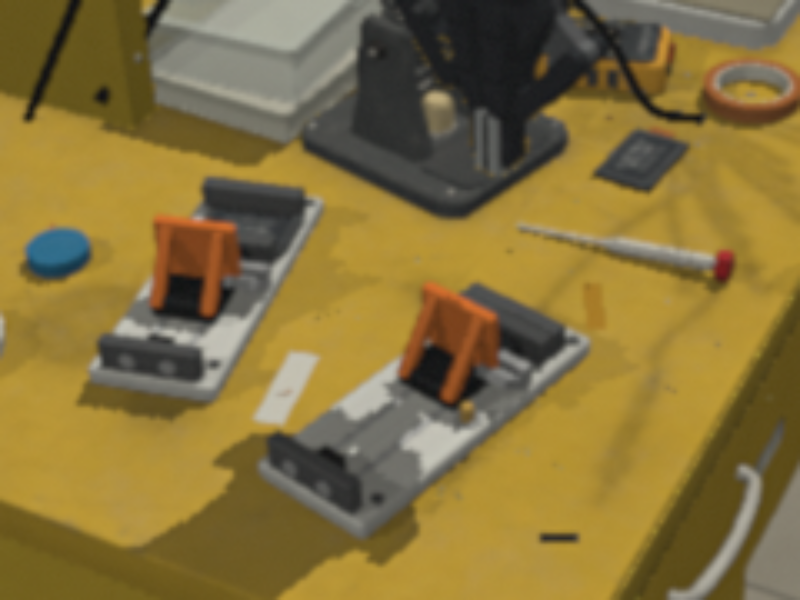

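The fingers (crop about 490,140) hang above the jaw side of the empty clamp's tab, and nothing has been disturbed. I descend behind the tab, then ease into contact.

>>> servo_tool --commands "0 0 0 0 0 30 0; 0 0 0 0 0 30 0; 0 0 0 0 0 20 0; 0 0 0 0 1 6 0; 0 0 0 0 0 0 0"

```text
time_s: 3.28
eef_pos: [0.4089, 0.1026, 0.0456]
eef_rot: [0.0, 0.784, 0.621, 0.0]
wrist_force: [-0.6, 0.9, 0.3]
opening: -0.0
grasp_force: 0.0
```

>>> servo_tool --commands "0 0 0 5 0 0 0; 0 0 0 4 0 0 0; 0 0 0 3 0 0 0; 0 0 0 3 0 0 0; 0 0 0 0 0 0 0"

```text
time_s: 3.9
eef_pos: [0.4121, 0.1176, 0.0453]
eef_rot: [0.0, 0.783, 0.621, 0.0]
wrist_force: [0.5, 0.2, -0.3]
opening: 0.0
grasp_force: 0.0
```

```bash
python3 -c "
from h import *
to(-.041,0,.043)"
```

```text
t 3.9 p [0.4121 0.1176 0.0453] clamp xy mm -44.3 -1.3 F [ 0.5  0.2 -0.3] open 0.0
[[0.228, 0.974, 0.0], [0.974, -0.228, 0.0], [0.0, 0.0, -1.0]]
tool shift mm [ 3.3 -1.3  2.3]
```

>>> servo_tool --commands "0 0 0 2 0 0 0; 0 0 0 0 0 0 0"

```text
time_s: 4.15
eef_pos: [0.4126, 0.1194, 0.0453]
eef_rot: [-0.0, 0.784, 0.621, -0.0]
wrist_force: [0.1, 0.5, 0.1]
opening: -0.002
grasp_force: 0.0
```

>>> servo_tool --commands "0 0 0 2 0 0 0; 0 0 0 0 0 0 0"

```text
time_s: 4.4
eef_pos: [0.413, 0.1213, 0.0453]
eef_rot: [-0.0, 0.784, 0.621, -0.0]
wrist_force: [0.3, 0.0, -0.1]
opening: 0.002
grasp_force: 0.0
```

>>> servo_tool --commands "0 0 0 2 0 0 0; 0 0 0 0 0 0 0"

```text
time_s: 4.65
eef_pos: [0.4135, 0.1233, 0.0453]
eef_rot: [0.0, 0.784, 0.621, 0.0]
wrist_force: [-0.7, 0.0, -0.0]
opening: -0.001
grasp_force: 0.0
```

>>> servo_tool --commands "0 0 0 2 0 0 0; 0 0 0 0 0 0 0"

```text
time_s: 4.9
eef_pos: [0.4138, 0.1249, 0.0453]
eef_rot: [0.0, 0.783, 0.621, -0.0]
wrist_force: [-0.9, -3.9, 1.2]
opening: -0.001
grasp_force: 1.7
```

Contact: about 4 N at y = 0.125. I now push about 57 mm gently, in steps, watching the force.

>>> servo_tool --commands "0 0 0 4 0 0 0; 0 0 0 4 0 0 0; 0 0 0 4 0 0 0; 0 0 0 4 0 0 0; 0 0 0 4 0 0 0"

```text
time_s: 5.52
eef_pos: [0.4185, 0.1447, 0.0453]
eef_rot: [0.0, 0.783, 0.621, -0.0]
wrist_force: [-0.6, -5.7, 1.2]
opening: 0.002
grasp_force: 2.8
```

>>> servo_tool --commands "0 0 0 4 0 0 0; 0 0 0 4 0 0 0; 0 0 0 4 0 0 0; 0 0 0 4 0 0 0; 0 0 0 4 0 0 0"

```text
time_s: 6.15
eef_pos: [0.423, 0.1637, 0.0453]
eef_rot: [0.0, 0.783, 0.621, -0.001]
wrist_force: [-0.7, -7.8, 3.3]
opening: -0.002
grasp_force: 4.2
```

>>> servo_tool --commands "0 0 0 4 0 0 0; 0 0 0 4 0 0 0; 0 0 0 3 0 0 0; 0 0 0 3 0 0 0; 0 0 0 0 0 0 0"

```text
time_s: 6.78
eef_pos: [0.4263, 0.1776, 0.0453]
eef_rot: [0.0, 0.783, 0.621, -0.0]
wrist_force: [-0.5, -7.1, 2.4]
opening: -0.002
grasp_force: 3.3
```

```bash
python3 -c "
from h import *
to(.018,0,.045)
cv2.imwrite('pics/s2.png',cv2.resize(camera('scene')[200:380,170:410],(800,600)))"
```

```text
t 6.78 p [0.4263 0.1776 0.0453] clamp xy mm 17.4 -1.4 F [-0.5 -7.1  2.4] open -0.002
[[0.228, 0.974, -0.0], [0.974, -0.228, -0.001], [-0.001, 0.0, -1.0]]
tool shift mm [ 0.6 -1.4  0.3]
```

View pics/s2.png

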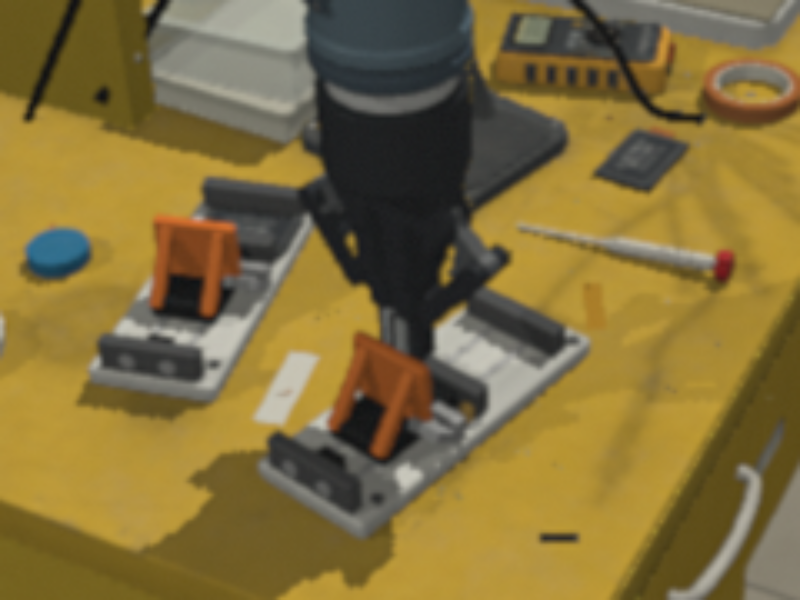

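The slide has travelled about 54 mm and the brass pin is showing again at crop (468,407), on the jaw side. I add 3 mm for margin, then retreat.

>>> servo_tool --commands "0 0 0 3 0 0 0; 0 0 0 0 0 0 0"

```text
time_s: 7.08
eef_pos: [0.427, 0.1805, 0.0453]
eef_rot: [0.0, 0.783, 0.622, -0.0]
wrist_force: [-0.2, -6.8, 1.7]
opening: 0.003
grasp_force: 3.4
```

>>> servo_tool --commands "0 0 0 -4 0 0 0; 0 0 0 -4 0 0 0; 0 0 0 -5 0 0 0; 0 0 0 -8 0 0 0; 0 0 0 -10 0 0 0"

```text
time_s: 7.7
eef_pos: [0.4198, 0.1505, 0.0453]
eef_rot: [-0.0, 0.783, 0.621, 0.0]
wrist_force: [0.3, 0.6, 0.2]
opening: 0.001
grasp_force: 0.0
```

>>> servo_tool --commands "0 0 0 0 0 -30 0; 0 0 0 0 0 -50 0; 0 0 0 -40 0 -30 0; 0 0 0 -50 0 0 0; 0 0 0 0 0 0 0"

```text
time_s: 8.32
eef_pos: [0.3992, 0.0605, 0.1558]
eef_rot: [0.001, 0.785, 0.62, 0.0]
wrist_force: [-0.2, 0.0, 1.7]
opening: -0.001
grasp_force: 0.0
```

```bash
python3 -c "
from h import *
st()
im=camera('top'); s=camera('scene')
c=np.zeros((400,800,3),np.uint8); c[:,:400]=cv2.resize(im[155:305,185:335],(400,400)); c[:289,400:]=cv2.resize(s[240:370,185:365],(400,289))
cv2.imwrite('pics/s3.png',c)
m=orange(im,(195,235,300,305)); ys,xs=np.nonzero(m)
Q=np.array([ray('top',(x,y),.063)[:2] for x,y in zip(xs,ys)])-O
print((Q@AX).min(),(Q@AX).max())"
```

```text
t 8.32 p [0.3992 0.0605 0.1558] clamp xy mm -102.8 -1.8 F [-0.2  0.   1.7] open -0.001
[[0.232, 0.973, 0.001], [0.973, -0.232, -0.0], [-0.0, 0.002, -1.0]]Traceback (most recent call last):
  File "<string>", line 8, in <module>
    Q=np.array([ray('top',(x,y),.063)[:2] for x,y in zip(xs,ys)])-O
      ~~~~~~~~~~~~~~~~~~~~~~~~~~~~~~~~~~~~~~~~~~~~~~~~~~~~~~~~~~~^~
ValueError: operands could not be broadcast together with shapes (0,) (2,)
```

View pics/s3.png

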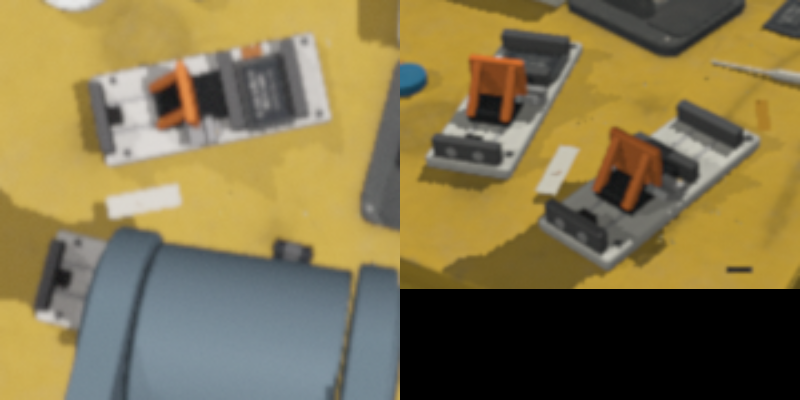

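The scene view shows the empty clamp's tab at crop (630,165), standing about 46 mm open one second after release. The loaded clamp and the loose things near the clamps look unchanged, and the arm is clear.

```bash
python3 -c "
from bench import *
print(hand_in())"
```

```text
the job is handed in; nothing more can be done
None
```

The empty clamp is open and caught on its stop pin at about 46 mm, judged from the scene picture. The push force stayed under about 9 N at every reading, nothing else was touched, and the job is handed in at about 8.5 s.

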